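Unpack the new stapler and stow it in the desk cupboard

TASK

Swing the door of the low desk cupboard wide open by its handle and leave it open. Then lift the new stapler out of its moulded packing tray and put it away in the cupboard next to the box of staples: upright on the cupboard floor, pointing straight in with its nose at the back, and far enough in that the door could be shut. Do not disturb the other things on the desk or the box of staples.

Things in the scene. Friction and masses are not known exactly. Their poses are not given: they have to be found in the camera images.
- stapler: Black desk stapler, rigid, 170 mm long (x), 40 mm wide (y) throughout, 0.2 to 0.35 kg; origin at the centre of its underside, z up, +x to its nose. Top 40 mm high at the tail, sloping up to 49 mm at the nose. Solid for the rear 45 mm; in front of that a mouth is open between the 9 mm base plate and the 19 mm thick arm. It starts upright in the tray's cavity, nose along the tray's +x.
- stapler_nose (a point): Middle of the stapler's front end (the open, taller end) at its underside, x = +85 mm on the stapler.
- stapler_tail (a point): Middle of the stapler's rear end (the closed, lower end) at its underside, x = -85 mm on the stapler.
- tray: Moulded grey-brown packing tray, fixed, 236 x 150 x 70 mm high; origin at the centre of its underside, z up. Its open cavity, 180 mm long (x) by 46 mm wide (y), has its floor 18 mm above the desk; the stapler's tail half lies below the rim with no room for fingers beside it.
- tray_wells (a point): Point on the stapler's line at the tray's rim (z = 70 mm), 35 mm from the tray's centre along its +x: midway between two finger wells, each 50 mm long (x), as deep as the cavity, reaching out to y = +-63 mm from the middle. Only here can the stapler be gripped across its width.
- cupboard_lane (a point): Point on the cupboard's inner floor at its open front edge, 47 mm to the right (-y) of its middle: the middle of the free lane (cupboard y = -104 to about 15 mm) to the right of the box of staples, where the stapler goes.
- cupboard: Low white desk cupboard, fixed, 210 mm deep (x), 220 wide (y), 78 high; origin at the centre of its underside, z up, +x to its back, open front at x = -105 mm (robot side). Inner floor at z = 6 mm, inner back at x = 99 mm, inner sides at y = +-104 mm. Its clear top (underside at z = 74 mm) covers only x = -55 to 105 mm; the front 50 mm are open from above.
- cupboard_door (a joint): Door angle: 0 shut, 1.9 rad fully open; starts shut or slightly ajar. Hinged about an upright axis at the left (+y) end of the cupboard's front, it swings out towards the robot (clockwise seen from above); light, stays where left. Door 216 mm wide, 15 mm thick, from z = 5 to 71 mm.
- cupboard_door_handle (a point): Middle of the door's handle: an upright round steel bar 11 mm thick and 51 mm tall over its ends (z = 12 to 64 mm above the desk), 35 mm out from the door's outer face, held by two thin stays that run to the door; 186 mm from the hinge along the door. It can be pinched from above.
- cupboard_door_hinge (a point): Point on the hinge's upright axis, half-way up the door (z = 38 mm).
- staples_box: Cardboard box of staples, loose, 90 x 60 x 42 mm high, standing in the left (+y) part of the cupboard; origin at the centre of its underside.
- can: Drink can, 58 mm across, 125 mm high, loose bystander; origin under its centre.
- bottle: Water bottle, 64 mm across, 200 mm high, loose bystander; origin under its centre.
- mug: White mug, 76 mm across, 85 mm high, its handle to its own +y side, loose bystander; origin under its centre.
- tape_roll: Grey roll of tape, 68 mm across, 48 mm high, standing on its flat side, loose bystander; origin under its centre.
- pen_pot: Dark pen pot with pens, 76 mm across, 145 mm high with pens, loose bystander; origin under its centre.
- mouse: Black computer mouse, 62 mm across, 34 mm high, loose bystander; origin under its centre.

How it is judged:
By the outcome, as a careful person would: the job done as asked, in the order asked, and still so for the second after the job is handed in, with the robot touching nothing.
It also fails if it takes over 64 s, if anything falls off the work surface, if the arm or the gripper's body presses on something with over 40 N, if the wrist force passes 120 N, or if a joint passes its speed limit or range.

ROBOT

A 7-joint arm with a two-finger parallel gripper is mounted at the origin on the work surface. World frame = base frame: x ahead of the robot, y to its left, z up, the work surface at z = 0. Lengths are in m, angles in rad, forces in N, time in s.
With the tool pointing down it reaches from about 0.425 to 0.925 m from the base axis. Payload 6.8 kg.
Tool frame: the origin (TCP) lies on the mounting face of the last link; the fingertips stand 173 mm ahead of it and the grasp point (between the pads) lies 155 mm ahead of it; z points along the fingers, y is the line along which they close (so a half turn about z gives the same grasp; the last joint's range is limited). The gripper opens to 85 mm and grips with 20 to 120 N. Pads are 22 mm wide; open, the fingers measure 114 mm over their backs; the gripper's body (76 mm by 85 mm) begins 54 mm behind the grasp point. The pads swing forward as they close: fully open they stand 13 mm farther back than shut.
Start: joints at [-1.389, 0.477, 0.022, 1.555, -0.011, 1.109, -0.083], TCP at [0.193, 0.647, 0.405] pointing down, gripper open.
Joint ranges: [-2.96, 2.96], [-0.34, 2.1], [-1.41, 1.46], [0.24, 2.44], [-1.37, 4.51], [0.17, 1.92], [-2.96, 2.96]. Speed limits (rad/s): [2.39, 2.39, 3.14, 3.14, 3.14, 3.14, 3.14].

INTERFACE

Orientations are given as a unit quaternion [w, x, y, z].
In Python, from station import bot gives the robot as it stands. The module is installed in compiled form; this text tells all that it offers.
- The arm moves only by the shell command python3 -m pendant 'ROWS' [FORCE]. ROWS is JSON, a list of rows, each a list of 5 numbers: the finger opening in m, from 0 to 0.0854, then the shift along the tool's x, y, z in m, then the turn about the tool's z in degrees. In form: [[jaw, x, y, z, yaw], ...]. A call has 1 to 12 rows; each row shifts and turns the commanded pose from where the row before left it, along the tool's axes as they then stand; what a row does not reach is not made up. A row lasts 1/12 s, in which the tool goes at most 41.7 mm and 7.16 degrees, less where a joint would pass 70% of its speed; a pose out of reach is approached as far as the arm can. A call with a gripper value outside its range is refused whole. The fingers move at their own pace and stop on an object; FORCE is the grip in N (left out, the last holds). Time passes only in rows, so rows that do not move let the fingers close. It gives the time, the measured TCP pose, the force, the opening and the grip force at its end, in the units of the state.
- bot.get_obs(): the state, without advancing time (a new reading comes with each control period).
- bot.read_camera(name): name is "scene" or "side" or "wrist"; returns (picture, depth): 400x640x3 uint8, blue, green, red; 400x640 float32, m along the optical axis (not along the pixel's ray), 0 where there is no reading.
- bot.camera_model(name): a dict with "intrinsics" (3x3 intrinsics, pixels), "R" (3x3) and "t" (3): a world point X has camera coordinates R X + t. Camera axes: x right, y down, z forward; pixel columns grow to the right and rows downward; lengths in m; the calibration is good to about 2 mm. The wrist camera is an equidistant fisheye: a pixel r from the principal point sees the ray r / f radians off the axis. A picture is of the moment at which its call begins: read the wrist's pose just before it. camera_model takes no time and is no camera call; for the wrist camera it gives the pose at the moment of the call.
- bot.hand_in(): hands the job in; it is judged then, once.
Trained networks look in the newest picture that a camera, given by its name, has taken for a name from the list of things; names that differ only in an ending like _2 or _b are one class to them, and where a whole thing is asked for, a point or a joint stands for the part that bears it (a point fixed in the world has none). Each returns a list of dicts, best first, with "score" (0 to 1); they miss things now and then, are a little off and sometimes report something else, mostly with a low value. They report only what shows in the picture. A call takes as long as a camera call.
- bot.boxes_of(name, camera): "at" ([column, row] in pixels, amid what is visible of it).
- bot.trace(name, camera): "mask" (400x640 bool, what is visible of it) and "at" ([column, row] in pixels, amid what is visible of it).
- bot.pinpoint(name, camera): "at" ([column, row] in pixels: a listed point, or the origin of a listed thing).
The state is a dict: "t": time; "q": joint angles; "joint_vel": joint speeds; "joint_torque": joint torques, N m; "eef_pos": TCP position; "tool_rot": TCP orientation; "contact_force": force on the tool from outside, world axes, zero at the start; "torque": the same for the moment, N m; "gripper_width": opening from 0.0 (shut) to 1.0 (fully open); "grasp_force": force on a finger pad.
Only numpy, scipy, OpenCV 4.12 (cv2) and the standard library are available. Lean on these libraries where they do the work, as an engineer would, in place of code of your own. Each camera call takes 0.05 s, during which the arm holds its last target. There are 200 camera calls.

## Working session

There is one attempt and no reset: what is moved stays moved. The work goes in short steps, Python scripts to look and compute and a shell command to move; the robot and the scene stay as the last step left them, time stands still between calls to the robot, and variables do not carry over. Pictures are saved under pics/ and viewed, at most 10 in all, crops included, and the job is handed in when it is done.

```bash
mkdir -p pics
cat > h.py <<'E'
import numpy as np, cv2
from station import bot
from scipy.spatial.transform import Rotation as Ro
def ray(m,px):
    K=np.array(m["intrinsics"]);R=np.array(m["R"]);t=np.array(m["t"])
    return K,R,t
def lift(cam,px,depth=None,z=None,m=None):
    """pixel->world with depth or on plane z"""
    m=m or bot.camera_model(cam);K,R,t=ray(m,px)
    u=(px[0]-K[0,2])/K[0,0];v=(px[1]-K[1,2])/K[1,1]
    if cam=="wrist":
        r=np.hypot(u,v);s=np.sin(r)/r if r>1e-9 else 1
        d=np.array([u*s,v*s,np.cos(r)])
    else: d=np.array([u,v,1.])
    c=-R.T@t;w=R.T@d
    if z is not None: return c+w*(z-c[2])/w[2]
    return c+w*depth/d[2]
def pose():
    o=bot.get_obs();q=np.array(o["tool_rot"]);R=Ro.from_quat(q[[1,2,3,0]]).as_matrix()
    return o,np.array(o["eef_pos"]),R
def both(name,z,cams=("scene","side")):
    for c in cams:
        for d in bot.pinpoint(name,c)[:2]:
            print(name,c,round(d["score"],2),np.round(d["at"],0),np.round(lift(c,d["at"],z=z),3))
E
python3 - <<'E'
from h import *
o,p,R=pose();print(o["t"],p,R.round(3))
ims=[]
for c in("scene","side"):
    im,_=bot.read_camera(c);cv2.imwrite(f"pics/{c}0.png",im)
    print(c,(-np.array(bot.camera_model(c)["R"]).T@bot.camera_model(c)["t"]).round(3))
for n,z in [("tray",0),("tray_wells",.07),("stapler_nose",.018),("stapler_tail",.018),("cupboard",0),("cupboard_lane",.006),("cupboard_door_handle",.038),("cupboard_door_hinge",.038),("staples_box",.006),("can",0),("bottle",0),("mug",0),("tape_roll",0),("pen_pot",0),("mouse",0)]: both(n,z)
print(bot.get_obs()["t"])
E
```

```text
0.0 [0.19280379 0.64660579 0.40374455] [[-0.958  0.286 -0.   ]
 [ 0.286  0.958 -0.002]
 [-0.    -0.002 -1.   ]]
scene [1.261 0.558 0.786]
side [ 0.078 -0.502  0.762]
tray scene 0.56 [241. 174.] [ 0.515 -0.291  0.   ]
tray side 0.79 [388. 321.] [ 0.502 -0.292  0.   ]
tray_wells scene 0.94 [239. 161.] [ 0.532 -0.272  0.07 ]
tray_wells side 0.94 [396. 292.] [ 0.527 -0.278  0.07 ]
tray_wells side 0.64 [396. 288.] [ 0.535 -0.271  0.07 ]
stapler_nose scene 0.83 [239. 181.] [ 0.568 -0.247  0.018]
stapler_nose side 0.65 [398. 288.] [ 0.573 -0.256  0.018]
stapler_nose side 0.63 [342. 212.] [ 0.643 -0.001  0.018]
stapler_tail side 0.9 [382. 357.] [ 0.424 -0.341  0.018]
cupboard scene 0.56 [279. 259.] [0.746 0.067 0.   ]
cupboard side 0.6 [358. 187.] [0.767 0.058 0.   ]
cupboard_lane scene 0.69 [288. 228.] [0.643 0.016 0.006]
cupboard_lane side 0.66 [340. 212.] [0.648 0.011 0.006]
cupboard_lane side 0.49 [392. 320.] [ 0.509 -0.298  0.006]
cupboard_door_handle scene 0.65 [291. 206.] [ 0.589 -0.011  0.038]
cupboard_door_handle side 0.91 [333. 220.] [ 0.589 -0.019  0.038]
cupboard_door_hinge scene
[... 335 characters left out ...]
 [187. 206.] [ 0.742 -0.312  0.   ]
bottle scene 0.32 [239. 161.] [ 0.462 -0.353  0.   ]
bottle side 0.6 [455. 270.] [ 0.735 -0.304  0.   ]
bottle side 0.45 [397. 290.] [ 0.578 -0.253  0.   ]
mug scene 0.96 [219. 230.] [ 0.762 -0.147 -0.   ]
mug scene 0.36 [244. 168.] [ 0.486 -0.305  0.   ]
mug side 0.93 [413. 226.] [ 0.77  -0.147 -0.   ]
tape_roll scene 0.9 [251. 217.] [ 0.664 -0.11   0.   ]
tape_roll side 0.63 [376. 238.] [ 0.66  -0.113  0.   ]
pen_pot scene 0.87 [438. 256.] [0.491 0.416 0.   ]
pen_pot side 0.83 [221. 160.] [0.517 0.428 0.   ]
mouse scene 0.84 [393. 200.] [0.347 0.208 0.   ]
mouse side 0.62 [207. 222.] [0.347 0.214 0.   ]
mouse side 0.19 [349. 176.] [0.783 0.114 0.   ]
1.6
```

View pics/scene0.png

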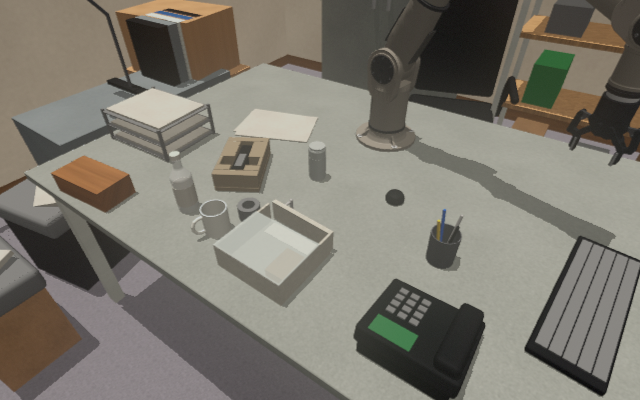

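View pics/side0.png

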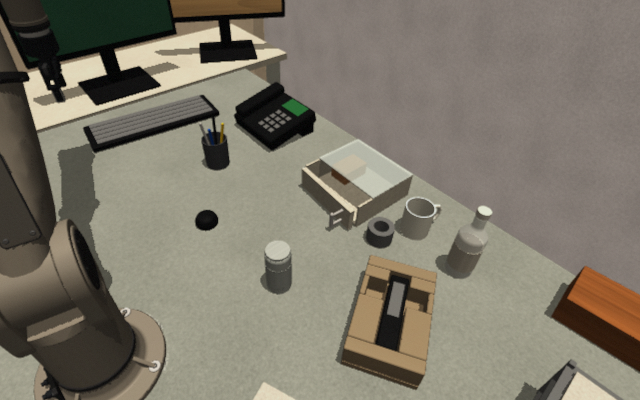

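The scene picture shows the cupboard at about (275,250), its door slightly ajar with the handle at (291,206). The tray is at (242,163), the tape roll at (250,210) and the mug at (213,218), and the side picture agrees. I'm moving over the handle to look from near.

```bash
python3 -m pendant '[[0.06,-0.03,-0.0273,0,0],[0.06,-0.03,-0.0273,0,0],[0.06,-0.03,-0.0273,0,0],[0.06,-0.03,-0.0273,0,0],[0.06,-0.03,-0.0273,0,0],[0.06,-0.03,-0.0273,0,0],[0.06,-0.03,-0.0273,0,0],[0.06,-0.03,-0.0273,0,0],[0.06,-0.03,-0.0273,0,0],[0.06,-0.03,-0.0273,0,0],[0.06,-0.03,-0.0273,0,0],[0.06,-0.03,-0.0273,0,0]]'
```

```text
t: 2.6
eef_pos: [0.4449, 0.2282, 0.4051]
tool_rot: [0.0, 0.144, 0.99, 0.0]
contact_force: [0.7, -0.1, -0.6]
gripper_width: 0.7
grasp_force: 0.0
```

```bash
python3 -m pendant '[[0.06,-0.03,-0.0273,0,0],[0.06,-0.03,-0.0273,0,0],[0.06,-0.03,-0.0273,0,0],[0.06,-0.03,-0.0273,0,-6],[0.06,0,0,0,-6],[0.06,0,0,0,0]]'
cat >> h.py <<'E'
def go(x,y,z=None,ang=None):
    """tool-axis move to TCP world xy(z); ang = wanted world angle of tool y (deg, mod 180)"""
    o,p,R=pose();T=np.array([x,y,p[2] if z is None else z]);d=R.T@(T-p)
    a=np.degrees(np.arctan2(R[1,1],R[0,1]))
    s="" if ang is None else f" yaw {(-(ang-a)+90)%180-90:.1f}"
    print("TCP",p.round(3),"yang",a.round(1),"move xyz",d.round(4),s,"j7",round(o["q"][6],2))
def wpt(n,z,k=2):
    m=bot.camera_model("wrist")
    for d in bot.pinpoint(n,"wrist")[:k]: print(n,round(d["score"],2),np.round(d["at"]),lift("wrist",d["at"],z=z,m=m).round(4))
E
python3 - <<'E'
from h import *
im,dep=bot.read_camera("wrist");m=bot.camera_model("wrist");cv2.imwrite("pics/w1.png",im)
np.savez("w1.npz",dep=dep,**{k:np.array(m[k]) for k in m})
for n,z in [("cupboard_door_handle",.038),("cupboard_door_hinge",.038),("cupboard_lane",.006),("cupboard",0),("staples_box",.006),("tape_roll",0),("tray_wells",.07),("stapler_nose",.018),("stapler_tail",.018)]: wpt(n,z,1)
go(.589,-.015,ang=87)
E
```

```text
t: 3.1
eef_pos: [0.5284, 0.0893, 0.4049]
tool_rot: [0.0, 0.042, 0.999, -0.0]
contact_force: [0.1, 1.3, 0.1]
gripper_width: 0.704
grasp_force: 0.0
cupboard_door_handle 0.77 [239. 229.] [ 0.5823 -0.0168  0.038 ]
cupboard_door_hinge 0.82 [396. 254.] [0.632 0.173 0.038]
cupboard_lane 0.97 [278. 261.] [0.6456 0.0199 0.006 ]
cupboard 0.74 [312. 316.] [0.7477 0.0559 0.    ]
staples_box 0.7 [357. 329.] [0.7749 0.1228 0.006 ]
tape_roll 0.74 [193. 270.] [ 0.6582 -0.1134  0.    ]
tray_wells 0.68 [ 60. 205.] [ 0.5222 -0.2745  0.07  ]
TCP [0.527 0.093 0.405] yang 85.3 move xyz [-0.0704 -0.1022 -0.    ]  yaw -1.7 j7 1.28
```

View pics/w1.png

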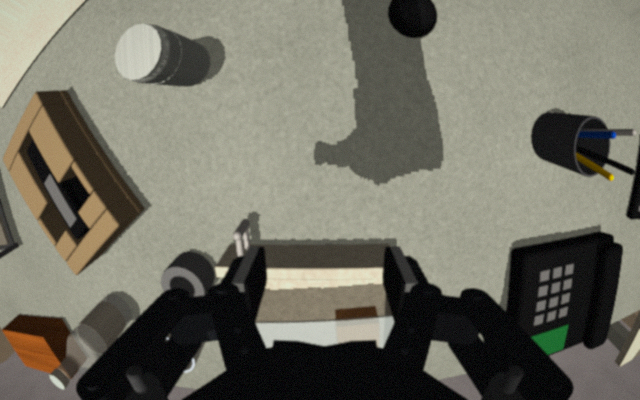

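The wrist view shows the handle at about (240,236), the door's top strip running from (240,270) to (385,270), the tape roll at (188,272) and the tray at (70,190). Next I'm measuring the handle, door line and cupboard top from depth.

```bash
cat >> h.py <<'E'
def cloud(cam,dep,m):
    K,R,t=ray(m,0);v,u=np.nonzero(dep>0);Z=dep[v,u].astype(float)
    a=(u-K[0,2])/K[0,0];b=(v-K[1,2])/K[1,1]
    if cam=="wrist":
        r=np.hypot(a,b)+1e-9;k=np.tan(r)/r;g=r<1.3;a=(a*k)[g];b=(b*k)[g];Z=Z[g]
    return (np.stack([a*Z,b*Z,Z],1)-t)@R
E
python3 - <<'E'
from h import *
f=np.load("w1.npz");P={"wrist":cloud("wrist",f["dep"],f)}
for c in("scene","side"):
    _,d=bot.read_camera(c);P[c]=cloud(c,d,bot.camera_model(c))
for c,p in P.items():
    s=p[(p[:,2]>.015)&(p[:,2]<.085)&(abs(p[:,1]+.015)<.05)&(p[:,0]>.55)&(p[:,0]<.61)]
    print(c,"handle",len(s),np.median(s,0).round(4) if len(s) else "", s.max(0).round(3) if len(s) else "")
    q=p[(p[:,0]>.6)&(p[:,0]<.9)&(p[:,1]>-.08)&(p[:,1]<.21)&(p[:,2]>.03)&(p[:,2]<.09)]
    print(" ext",len(q),np.percentile(q,[1,99],0).round(3).tolist())
    h=q[(q[:,2]>.066)]
    if len(h)>30: print(" topring rect",cv2.minAreaRect((h[:,:2]*1000).astype(np.float32)))
    # front face lower-x envelope per y bin
    for y in np.arange(-.06,.18,.03):
        k=q[abs(q[:,1]-y)<.006]
        if len(k)>5: print("  y%.2f xmin %.4f"%(y,np.percentile(k[:,0],3)),end="")
    print()
E
```

```text
wrist handle 391 [ 0.5851 -0.0129  0.0515] [ 0.609 -0.008  0.064]
 ext 6684 [[0.615, -0.043, 0.031], [0.737, 0.157, 0.079]]
 topring rect ((682.641357421875, 55.82902145385742), (214.48098754882812, 121.54801940917969), 85.380859375)
  y-0.03 xmin 0.6149  y0.00 xmin 0.6943  y0.03 xmin 0.6200  y0.06 xmin 0.6224  y0.09 xmin 0.6248  y0.12 xmin 0.6273  y0.15 xmin 0.6296
scene handle 46 [ 0.5891 -0.0129  0.0542] [ 0.609 -0.009  0.065]
 ext 6356 [[0.629, -0.05, 0.031], [0.86, 0.169, 0.08]]
 topring rect ((739.6036376953125, 57.30741500854492), (224.46258544921875, 239.80682373046875), 88.7032470703125)
  y-0.06 xmin 0.7255  y-0.03 xmin 0.6311  y0.00 xmin 0.6308  y0.03 xmin 0.6337  y0.06 xmin 0.6350  y0.09 xmin 0.6388  y0.12 xmin 0.6392  y0.15 xmin 0.6434
side handle 103 [ 0.5844 -0.0197  0.0452] [ 0.61  -0.011  0.066]
 ext 4476 [[0.617, -0.056, 0.031], [0.854, 0.164, 0.082]]
 topring rect ((738.4362182617188, 56.31768035888672), (224.52015686035156, 240.8837127685547), 88.68312072753906)
  y-0.06 xmin 0.7120  y-0.03 xmin 0.6171  y0.00 xmin 0.6199  y0.03 xmin 0.6217  y0.06 xmin 0.6237  y0.09 xmin 0.6264  y0.12 xmin 0.6284  y0.15 xmin 0.6309
```

```bash
python3 -m pendant '[[0.06,-0.021,-0.035,0,0],[0.06,-0.021,-0.035,0,0],[0.06,-0.021,-0.034,0,0],[0.06,0,0,0.035,0],[0.06,0,0,0.035,0],[0.06,0,0,0.035,0],[0.06,0,0,0,0]]'
python3 - <<'E'
from h import *
im,dep=bot.read_camera("wrist");m=bot.camera_model("wrist")
p=cloud("wrist",dep,m)
s=p[(p[:,2]>.052)&(p[:,2]<.07)&(abs(p[:,1]+.015)<.04)&(p[:,0]>.55)&(p[:,0]<.605)]
print(len(s),np.percentile(s,[5,50,95],0).round(4).tolist())
wpt("cupboard_door_handle",.038,1)
go(.582,-.016,.2,85.4)
E
```

```text
t: 4.28
eef_pos: [0.5789, -0.0166, 0.2935]
tool_rot: [-0.006, 0.042, 0.999, -0.001]
contact_force: [-1.0, -0.4, -0.9]
gripper_width: 0.7
grasp_force: 0.0
426 [[0.5806, -0.0207, 0.0561], [0.5877, -0.0167, 0.0621], [0.6033, -0.012, 0.0667]]
cupboard_door_handle 0.6 [227. 348.] [ 0.7236 -0.1307  0.038 ]
TCP [ 0.581 -0.017  0.299] yang 85.2 move xyz [-0.0007  0.0008  0.0994]  yaw -0.2 j7 1.58
```

```bash
python3 -m pendant '[[0.06,-0.003,0,0.033,0],[0.06,0,0,0.033,0],[0.06,0,0,0.033,0],[0.06,0,0,0,0],[0,0,0,0,0],[0,0,0,0,0],[0,0,0,0,0],[0,0,0,0,0]]' 50
```

```text
t: 5.05
eef_pos: [0.5858, -0.017, 0.2033]
tool_rot: [0.002, 0.042, 0.999, 0.0]
contact_force: [1.1, 9.2, 4.0]
gripper_width: 0.137
grasp_force: 7.5
```

```bash
python3 -m pendant '[[0,0.0192,0.0055,0,6],[0,0.0192,0.0055,0,6],[0,0.0192,0.0055,0,6],[0,0.0192,0.0055,0,6],[0,0.0192,0.0055,0,6]]'
python3 - <<'E'
from h import *
go(.6,0)
E
```

```text
t: 5.47
eef_pos: [0.5005, 0.0332, 0.2032]
tool_rot: [0.0, 0.303, 0.953, -0.001]
contact_force: [-8.2, -9.0, 22.5]
gripper_width: 0.111
grasp_force: 52.1
TCP [0.5   0.033 0.203] yang 54.7 move xyz [-1.004e-01  3.040e-02  1.000e-04]  j7 1.13
```

```bash
python3 -m pendant '[[0,0.0192,0.0055,0,6],[0,0.0192,0.0055,0,6],[0,0.0192,0.0055,0,6],[0,0.0192,0.0055,0,6],[0,0.0192,0.0055,0,6],[0,0.0192,0.0055,0,6]]'
python3 - <<'E'
from h import *
go(.6,0)
im,_=bot.read_camera("side");cv2.imwrite("pics/s2.png",cv2.resize(im[120:320,180:500],(800,500)))
E
```

```text
t: 5.97
eef_pos: [0.4487, 0.1422, 0.2029]
tool_rot: [-0.006, 0.582, 0.813, -0.003]
contact_force: [-25.0, -4.8, 49.3]
gripper_width: 0.108
grasp_force: 55.7
TCP [0.449 0.142 0.203] yang 18.8 move xyz [-0.1833  0.0976 -0.0023]  j7 0.45
```

View pics/s2.png

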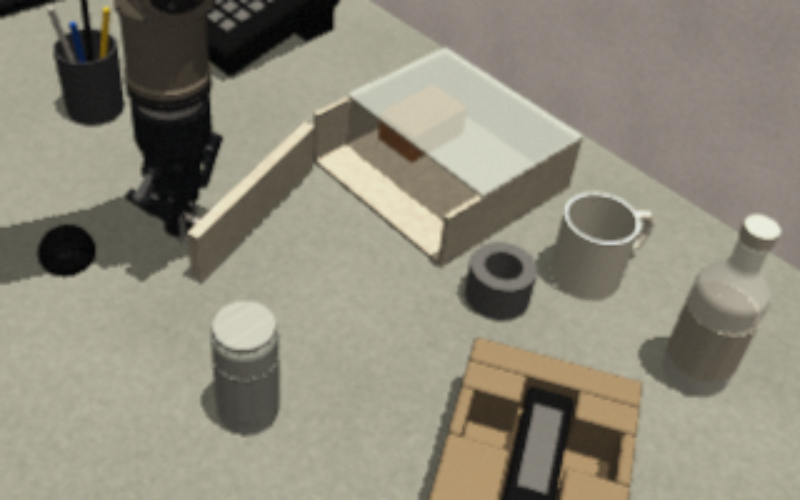

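The side crop shows the door about 70° open with the handle in the grip at (190,215), the mouse at (68,250) clear, and nothing else moved. The vertical force is rising, so I'm easing up slightly and carrying on.

```bash
python3 -m pendant '[[0,0,0,-0.004,0],[0,0.0192,0.0055,0,6]]'; python3 -m pendant '[[0,0.0192,0.0055,0,6],[0,0.0192,0.0055,0,6]]'
```

```text
t: 6.18
eef_pos: [0.447, 0.1607, 0.2042]
tool_rot: [-0.004, 0.622, 0.783, -0.005]
contact_force: [-14.0, -1.3, -0.2]
gripper_width: 0.109
grasp_force: 53.2
t: 6.35
eef_pos: [0.451, 0.2044, 0.2042]
tool_rot: [-0.005, 0.701, 0.713, -0.004]
contact_force: [-13.0, 2.4, -0.7]
gripper_width: 0.105
grasp_force: 53.1
```

```bash
python3 -m pendant '[[0,0.0192,0.0055,0,6],[0,0.0192,0.0055,0,6],[0,0,0,0,0],[0.04,0,0,0,0],[0.04,0,0,0,0],[0.04,0,0,0,0]]'
python3 - <<'E'
from h import *
go(.6,0); print(pose()[0]["contact_force"])
E
```

```text
t: 6.85
eef_pos: [0.4687, 0.2417, 0.2057]
tool_rot: [-0.0, 0.77, 0.638, 0.001]
contact_force: [0.2, 0.5, 1.6]
gripper_width: 0.465
grasp_force: 0.0
TCP [0.469 0.242 0.206] yang -10.8 move xyz [-2.129e-01  1.742e-01 -1.000e-04]  j7 -0.11
[0.23321838 0.46687744 1.64787329]
```

```bash
python3 -m pendant '[[0.04,0,0,-0.039,0],[0.04,0,0,-0.039,0],[0.04,0,0,-0.039,0],[0.07,0,0,-0.039,0],[0.07,-0.0384,0.0118,-0.03,0],[0.07,-0.0384,0.0118,0,0],[0.07,-0.0384,0.0118,0,0],[0.07,-0.0384,0.0118,0,0],[0.07,-0.0384,0.0118,0,0],[0.07,-0.0384,0.0118,0,0],[0.07,-0.0384,0.0118,0,0],[0.07,-0.0384,0.0118,0,0]]'
python3 -m pendant '[[0.07,-0.0384,0.0118,0,0],[0.07,-0.0384,0.0118,0,0],[0.07,-0.0384,0.0118,0,0],[0.07,-0.0384,0.0118,0,0],[0.07,-0.0384,0.0118,0,0],[0.07,0,0,0,6.7],[0.07,0,0,0,6.7],[0.07,0,0,0,6.7],[0.07,0,0,0,6.7],[0.07,0,0,0,6.7],[0.07,0,0,0,6.7],[0.07,0,0,0,6.7]]'
cat > t.py <<'E'
from h import *
im,dep=bot.read_camera("wrist");m=bot.camera_model("wrist");cv2.imwrite("pics/w3.png",im)
P={"wrist":cloud("wrist",dep,m)}
for n,z in [("tray_wells",.07),("stapler_nose",.018),("stapler_tail",.018),("tray",0)]: wpt(n,z,1)
for c in("scene","side"):
    _,d=bot.read_camera(c);P[c]=cloud(c,d,bot.camera_model(c))
for c,p in P.items():
    q=p[(abs(p[:,2]-.07)<.006)&(p[:,0]>.38)&(p[:,0]<.66)&(p[:,1]<-.14)&(p[:,1]>-.43)]
    print(c,len(q),cv2.minAreaRect((q[:,:2]*1000).astype(np.float32)),"z",np.median(q[:,2]).round(4))
    k=p[(p[:,0]>.6)&(p[:,0]<.9)&(p[:,1]>-.09)&(p[:,1]<.22)&(p[:,2]>.071)&(p[:,2]<.085)]
    if len(k)>50: print("  cup",len(k),cv2.minAreaRect((k[:,:2]*1000).astype(np.float32)))
go(.527,-.277,ang=122)
E
python3 t.py
```

```text
t: 7.85
eef_pos: [0.5024, -0.074, 0.3864]
tool_rot: [0.0, 0.771, 0.637, 0.001]
contact_force: [0.4, 0.5, -0.7]
gripper_width: 0.823
grasp_force: 0.0
t: 8.85
eef_pos: [0.5243, -0.2717, 0.3865]
tool_rot: [0.0, 0.961, 0.275, 0.001]
contact_force: [0.7, 0.1, -0.1]
gripper_width: 0.822
grasp_force: 0.0
stapler_nose 0.9 [332. 129.] [ 0.5713 -0.252   0.018 ]
wrist 21894 ((495.5256042480469, -296.52508544921875), (235.67640686035156, 151.15936279296875), 30.792644500732422) z 0.0697
scene 1217 ((496.8777770996094, -295.32879638671875), (240.80955505371094, 150.817138671875), 31.61801528930664) z 0.0687
  cup 4241 ((729.821044921875, 58.09143829345703), (224.2384033203125, 260.63037109375), 88.38959503173828)
side 5667 ((496.176513671875, -297.6176452636719), (238.0244140625, 150.1497344970703), 31.16704559326172) z 0.0702
  cup 2799 ((729.4185791015625, 57.01203918457031), (222.9271697998047, 260.1554870605469), 88.80908203125)
TCP [ 0.525 -0.271  0.386] yang -57.6 move xyz [-0.0012  0.0063 -0.    ]  yaw 0.4 j7 -0.04
```

View pics/w3.png

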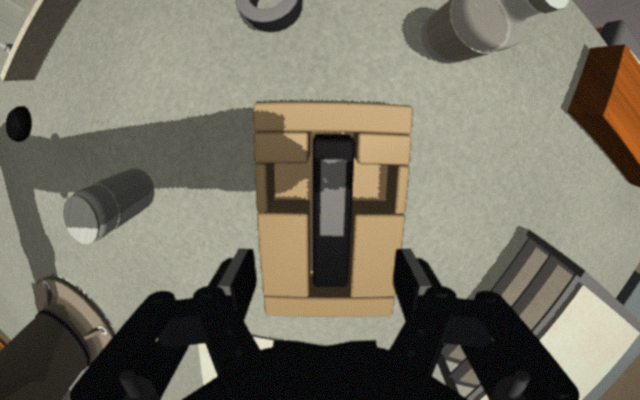

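The wrist view has the tray at (333,210) with the wells around (290,188) and (378,188), and the stapler's nose at (332,140), tail at (332,285). The tray fit matches its given size (236 x 151 mm at z = 70 mm), so I'm descending to grip.

```bash
python3 -m pendant '[[0.07,-0.0036,0.0066,0.03,1.4],[0.07,0,0,0.04,0],[0.07,0,0,0.04,0],[0.07,0,0,0.03,0],[0.07,0,0,0.026,0],[0.07,0,0,0.02,0],[0.07,0,0,0,0]]' 70
python3 -m pendant '[[0.03,0,0,0,0],[0.03,0,0,0,0],[0.03,0,0,0,0],[0.03,0,0,0,0],[0.03,0,0,0,0],[0.03,0,0,0,0]]'
```

```text
t: 9.78
eef_pos: [0.5242, -0.2772, 0.1961]
tool_rot: [-0.002, 0.964, 0.267, -0.002]
contact_force: [0.1, 1.8, 0.3]
gripper_width: 0.826
grasp_force: 0.0
t: 10.28
eef_pos: [0.5259, -0.279, 0.2016]
tool_rot: [0.001, 0.964, 0.267, 0.001]
contact_force: [-0.6, -0.0, 6.7]
gripper_width: 0.457
grasp_force: 71.4
```

```bash
python3 -m pendant '[[0.03,0,0,-0.02,0],[0.03,0,0,-0.035,0],[0.03,0,0,-0.04,0],[0.03,0,0,-0.035,0],[0.03,0.0244,-0.0275,0,0],[0.03,0.0244,-0.0275,0,0],[0.03,0.0244,-0.0275,0,0],[0.03,0.0244,-0.0275,0,0],[0.03,0.0244,-0.0275,0,0],[0.03,0.0244,-0.0275,0,0],[0.03,0.0244,-0.0275,0,0],[0.03,0.0244,-0.0275,0,0]]'
python3 -m pendant '[[0.03,0,0,0,6.2],[0.03,0,0,0,6.2],[0.03,0,0,0,6.2],[0.03,0,0,0,6.2],[0.03,0,0,0,6.2],[0.03,0,0,0,0]]'
cat > t2.py <<'E'
from h import *
P={}
ims={}
for c in("wrist","scene","side"):
    im,d=bot.read_camera(c);P[c]=cloud(c,d,bot.camera_model(c));ims[c]=im
cv2.imwrite("pics/w4.png",ims["wrist"])
for c,p in P.items():
    k=p[(p[:,0]>.64)&(p[:,0]<.9)&(p[:,1]>-.09)&(p[:,1]<.22)&(p[:,2]>.04)&(p[:,2]<.09)]
    print(c,len(k))
    for nm,ax,oth,rng,pc in [("right",1,0,np.arange(.68,.86,.025),2),("left",1,0,np.arange(.68,.86,.025),98),("back",0,1,np.arange(-.03,.16,.03),98),("front",0,1,np.arange(-.03,.16,.03),2)]:
        o=[]
        for r in rng:
            s=k[abs(k[:,oth]-r)<.008]
            if len(s)>8:o.append((r,np.percentile(s[:,ax],pc)))
        if len(o)>3:
            o=np.array(o);f=np.polyfit(o[:,0],o[:,1],1);print("  ",nm,o[:,1].round(3),"slope deg",np.degrees(f[0]).round(2))
for n,z in [("cupboard_lane",.006),("cupboard",0),("staples_box",.006),("cupboard_door_hinge",.038)]: wpt(n,z,1);both(n,z)
go(.58,.01,.2,-90)
E
python3 t2.py
```

```text
t: 11.28
eef_pos: [0.5795, 0.0129, 0.33]
tool_rot: [-0.0, 0.964, 0.267, 0.0]
contact_force: [0.5, -0.2, -1.9]
gripper_width: 0.457
grasp_force: 73.2
t: 11.78
eef_pos: [0.5795, 0.0113, 0.3296]
tool_rot: [0.0, 1.0, -0.002, -0.0]
contact_force: [0.4, -0.8, -2.2]
gripper_width: 0.458
grasp_force: 73.2
wrist 18468
   right [-0.089 -0.048 -0.049  0.134] slope deg 153.1
   left [0.167 0.162 0.162 0.167] slope deg -0.13
   back [0.735 0.733 0.733 0.735 0.739 0.744 0.751] slope deg 5.23
   front [0.695 0.696 0.696 0.697 0.697 0.698 0.698] slope deg 0.9
scene 5251
   right [-0.089 -0.046 -0.046 -0.048 -0.047 -0.047 -0.049 -0.049] slope deg 7.25
   left [0.17  0.169 0.168 0.168 0.167 0.167 0.166 0.166] slope deg -1.27
   back [0.857 0.858 0.858 0.858 0.859 0.86  0.86 ] slope deg 1.07
   front [0.703 0.701 0.701 0.702 0.703 0.703 0.705] slope deg 0.78
side 2832
   right [-0.088 -0.054 -0.054 -0.055 -0.055 -0.055 -0.056 -0.056] slope deg 5.77
   left [0.164 0.143 0.074 0.086 0.143 0.159 0.16  0.16 ] slope deg 9.89
   back [0.851 0.852 0.851 0.853 0.855 0.856 0.857] slope deg 2.23
   front [0.697 0.697 0.697 0.701 0.751 0.772 0.7  ] slope deg 14.6
cupboard_lane 0.88 [326. 121.] [0.6407 0.0097 0.006 ]
cupboard_lane side 0.96 [340. 213.] [0.646 0.009 0.006]
cupboard 0.75 [275.  13.] [0.7499 0.0578 0.    ]
cupboard scene 0.62 [279. 259.] [0.745 0.068 0.   ]
cupboard side 0.58 [357. 188.] [ 0.76   0.058 -0.   ]
staples_box scene 0.3 [389. 218.] [0.435 0.237 0.006]
staples_box side 0.35 [350. 175.] [0.781 0.11  0.006]
cupboard_door_hinge 0.9 [157. 139.] [0.6327 0.166  0.038 ]
cupboard_door_hinge scene 0.93 [332. 241.] [0.641 0.167 0.038]
cupboard_door_hinge side 0.71 [240. 185.] [0.479 0.248 0.038]
cupboard_door_hinge side 0.7 [305. 179.] [0.636 0.153 0.038]
TCP [0.58  0.011 0.33 ] yang -90.1 move xyz [0.0003 0.0008 0.1296]  yaw -0.1 j7 -0.9
```

View pics/w4.png

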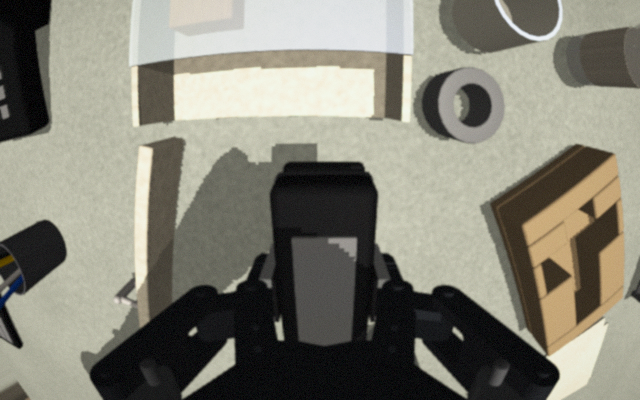

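The wrist view shows the stapler held level at (325,250), nose forward, with the open front of the cupboard at y≈120 rows ahead and the cover's edge at (275,55). The door stands open at (155,230). The cupboard's yaw comes out at about −1° and its centre at about (0.753, 0.057). I'm setting the stapler down in front, to regrip at the tail.

```bash
python3 -m pendant '[[0.03,0,0,0.035,1],[0.03,0,0,0.035,0],[0.03,0,0,0.035,0],[0.03,0,0,0.025,0],[0.03,0,0,0.014,0],[0.03,0,0,0,0],[0.03,0,0,0,0]]'
python3 -m pendant '[[0.065,0,0,0,0],[0.065,0,0,0,0],[0.065,0,0,0,0],[0.065,-0.02,0,-0.01,0],[0.065,-0.02,0,-0.01,0],[0.065,-0.02,0,0,0],[0.065,0,0,0,0]]'
python3 - <<'E'
from h import *
bot.read_camera("side");bot.read_camera("scene")
both("stapler_nose",0);both("stapler_tail",0);both("stapler",0)
for c in("side","scene"):
    _,d=bot.read_camera(c);tr=bot.trace("stapler",c)
    if tr:
        mk=tr[0]["mask"];p=cloud(c,np.where(mk,d,0),bot.camera_model(c));p=p[(p[:,2]>.005)&(p[:,2]<.06)&(abs(p[:,1]-.01)<.06)&(p[:,0]>.4)&(p[:,0]<.7)]
        print(c,tr[0]["score"],len(p),np.percentile(p,[1,99],0).round(3).tolist(),cv2.minAreaRect((p[:,:2]*1000).astype(np.float32)))
go(.47,.011)
E
```

```text
t: 13.12
eef_pos: [0.58, 0.0105, 0.1857]
tool_rot: [0.0, 1.0, -0.009, 0.0]
contact_force: [-0.2, -0.6, -1.9]
gripper_width: 0.462
grasp_force: 76.4
t: 13.7
eef_pos: [0.5165, 0.0116, 0.2061]
tool_rot: [-0.001, 1.0, -0.01, -0.001]
contact_force: [-0.0, 0.8, -0.2]
gripper_width: 0.757
grasp_force: 0.0
stapler_nose scene 0.93 [290. 227.] [0.631 0.017 0.   ]
stapler_nose scene 0.15 [190. 205.] [ 0.734 -0.307  0.   ]
stapler_nose side 0.86 [336. 219.] [0.627 0.003 0.   ]
stapler_tail scene 0.88 [323. 198.] [0.461 0.019 0.   ]
stapler_tail scene 0.69 [218. 227.] [ 0.752 -0.158  0.   ]
stapler scene 0.79 [305. 216.] [0.568 0.024 0.   ]
stapler side 0.95 [312. 234.] [0.539 0.004 0.   ]
side 0.76 895 [[0.459, -0.023, 0.006], [0.625, 0.028, 0.051]] ((561.401611328125, 6.16412353515625), (208.19252014160156, 73.38063049316406), 6.643212795257568)
scene 0.6 657 [[0.489, -0.006, 0.006], [0.631, 0.033, 0.05]] ((557.2171630859375, 14.43126106262207), (42.29603576660156, 149.13995361328125), 87.75391387939453)
TCP [0.52  0.012 0.206] yang -91.1 move xyz [-0.0498  0.0017  0.    ]  j7 -0.74
```

```bash
python3 -m pendant '[[0.065,-0.025,0,0.012,0],[0.065,-0.024,0,0.013,0],[0.065,0,0,0,0],[0.065,0,0,0,0],[0.03,0,0,0,0],[0.03,0,0,0,0],[0.03,0,0,0,0],[0.03,0,0,0,0],[0.03,0,0,0,0]]' 110
python3 -m pendant '[[0.03,0,0,-0.008,0],[0.03,0,0,-0.010,0],[0.03,0,0,0,0],[0.03,0,0,0,0]]'
python3 - <<'E'
from h import *
im,_=bot.read_camera("side")
both("stapler_nose",.016,("side","scene"));both("stapler_tail",.016,("scene",))
cv2.imwrite("pics/s5.png",cv2.resize(im[120:320,180:500],(800,500)))
go(.68,.012,.187,-91)
E
```

```text
t: 15.05
eef_pos: [0.4718, 0.0127, 0.1814]
tool_rot: [-0.0, 1.0, -0.009, 0.001]
contact_force: [-2.0, 0.5, 8.0]
gripper_width: 0.453
grasp_force: 110.5
t: 15.38
eef_pos: [0.4711, 0.0129, 0.1993]
tool_rot: [-0.0, 1.0, -0.009, 0.001]
contact_force: [0.4, -0.1, -3.0]
gripper_width: 0.454
grasp_force: 110.6
stapler_nose side 0.61 [336. 213.] [0.631 0.01  0.016]
stapler_nose scene 0.56 [291. 227.] [0.643 0.028 0.016]
stapler_nose scene 0.22 [390. 202.] [0.379 0.213 0.016]
stapler_tail scene 0.96 [320. 197.] [0.481 0.021 0.016]
stapler_tail scene 0.17 [188. 206.] [ 0.749 -0.29   0.016]
TCP [0.471 0.013 0.198] yang -91.1 move xyz [ 0.2094 -0.0029  0.0113]  yaw -0.1 j7 -0.69
```

View pics/s5.png

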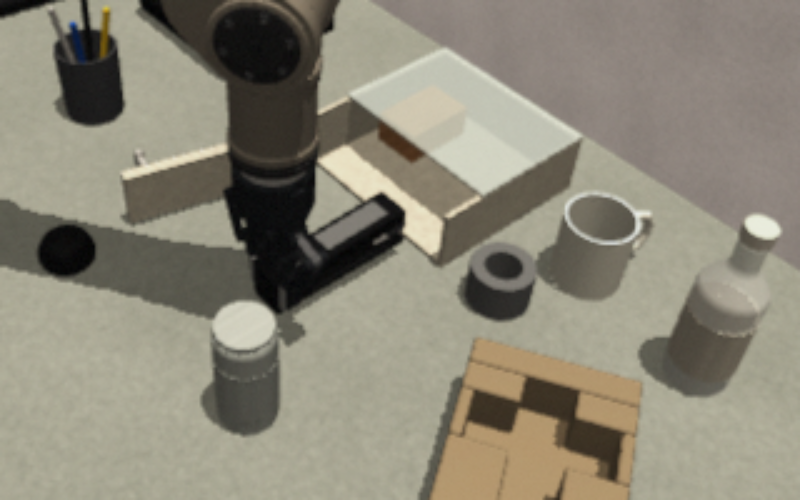

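The side crop shows the stapler held level by its tail at (285,280), nose at (390,205) in front of the lane. The can, tape roll and mug are undisturbed. Sliding it in.

```bash
python3 -m pendant '[[0.03,0.026,0,0,0],[0.03,0.026,-0.001,0,0],[0.03,0.026,-0.001,0,0],[0.03,0.026,0,0,0],[0.03,0.026,0,0,0],[0.03,0.025,0,0,0],[0.03,0,0,0,0]]'
python3 -m pendant '[[0.03,0.02,0,0,0],[0.03,0.015,0,0,0],[0.03,0.012,0,0,0],[0.03,0.003,0,0,0],[0.03,0,0,0,0],[0.03,0,0,0,0]]'
python3 - <<'E'
from h import *
go(.676,.0115,.187,-91); print(pose()[0]["contact_force"])
im,_=bot.read_camera("wrist");cv2.imwrite("pics/w6.png",im)
im,_=bot.read_camera("side");cv2.imwrite("pics/s6.png",cv2.resize(im[120:320,180:500],(800,500)))
E
```

```text
t: 16.17
eef_pos: [0.6297, 0.0124, 0.1986]
tool_rot: [0.001, 1.0, -0.008, 0.002]
contact_force: [0.0, -0.1, -2.3]
gripper_width: 0.451
grasp_force: 110.7
t: 16.67
eef_pos: [0.6748, 0.0108, 0.1981]
tool_rot: [-0.0, 1.0, -0.01, -0.001]
contact_force: [-1.2, -0.8, -2.3]
gripper_width: 0.45
grasp_force: 110.8
TCP [0.675 0.011 0.198] yang -91.1 move xyz [ 0.0012 -0.0007  0.0111]  yaw -0.1 j7 -0.9
[-1.15443645 -0.78413513 -2.28541226]
```

View pics/w6.png

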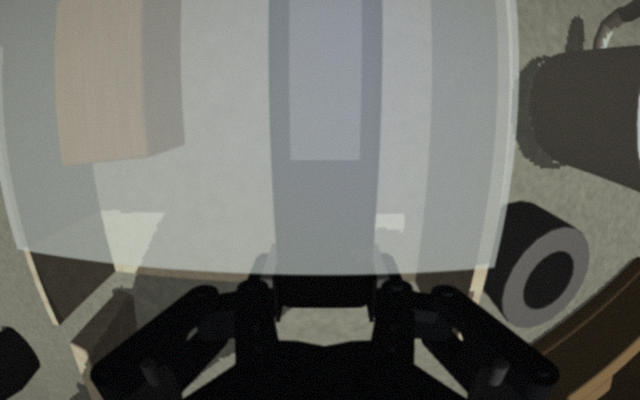

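The wrist view shows the stapler in the lane at (325,140), parallel to the walls, with the box at (120,80) clear. The cover's edge at row 270 is just ahead of the fingers. Lowering and releasing.

```bash
python3 -m pendant '[[0.03,0,0,0.004,0],[0.03,0,0,0.003,0],[0.03,0,0,0.002,0],[0.03,0,0,0.0015,0],[0.03,0,0,0,0]]'
```

```text
t: 17.18
eef_pos: [0.6756, 0.011, 0.188]
tool_rot: [-0.0, 1.0, -0.009, -0.0]
contact_force: [-1.3, 0.6, -0.5]
gripper_width: 0.451
grasp_force: 111.1
```

```bash
python3 -m pendant '[[0.06,0,0,0,0],[0.06,0,0,0,0],[0.06,0,0,0,0],[0.06,0,0,0,0],[0.06,-0.03,0,0,0],[0.06,-0.04,0,0,0],[0.06,-0.04,0,0,0],[0.06,0,0,-0.04,0],[0.06,0,0,-0.04,0],[0.06,0,0,-0.04,0],[0.06,0,0,-0.04,0],[0.06,0,0,0,0]]'
python3 - <<'E'
from h import *
P={}
for c in("wrist","side","scene"):
    im,d=bot.read_camera(c)
    if c=="wrist":cv2.imwrite("pics/w7.png",im)
    if c=="side":cv2.imwrite("pics/s7.png",cv2.resize(im[120:320,180:500],(800,500)))
for n,z in [("stapler_tail",.006),("stapler_nose",.006),("staples_box",.006),("stapler",.006)]: wpt(n,z,1);both(n,z)
for n in("can","bottle","mug","tape_roll","pen_pot","mouse"):both(n,0,("side",))
m=bot.camera_model("wrist");tr=bot.trace("stapler","wrist")
if tr:
    u,v=[a.ravel() for a in np.meshgrid(range(640),range(400))];k=tr[0]["mask"].ravel()
    q=np.array([lift("wrist",(a,b),z=.05,m=m)[:2] for a,b in zip(u[k][::5],v[k][::5])])
    print(cv2.minAreaRect((q*1000).astype(np.float32)))
E
```

```text
t: 18.18
eef_pos: [0.5676, 0.0113, 0.3557]
tool_rot: [0.0, 1.0, -0.01, 0.006]
contact_force: [0.9, -0.5, 0.9]
gripper_width: 0.702
grasp_force: 0.0
stapler_tail 0.84 [323.  94.] [0.6536 0.0124 0.006 ]
stapler_tail side 0.8 [341. 208.] [0.661 0.022 0.006]
stapler_nose scene 0.41 [240. 162.] [ 0.469 -0.343  0.006]
staples_box scene 0.29 [315. 173.] [ 0.371 -0.077  0.006]
staples_box side 0.69 [218. 160.] [0.506 0.425 0.006]
staples_box side 0.53 [347. 176.] [0.773 0.113 0.006]
stapler 0.64 [197. 336.] [0.3446 0.1985 0.006 ]
stapler side 0.64 [369. 199.] [ 0.75  -0.     0.006]
can side 0.81 [280. 284.] [ 0.38  -0.068  0.   ]
bottle side 0.65 [456. 270.] [ 0.736 -0.306  0.   ]
mug side 0.63 [414. 227.] [ 0.77 -0.15  0.  ]
mug side 0.27 [458. 270.] [ 0.739 -0.308  0.   ]
tape_roll side 0.74 [378. 236.] [ 0.669 -0.111  0.   ]
pen_pot side 0.72 [221. 159.] [0.518 0.43  0.   ]
mouse side 0.65 [208. 220.] [0.351 0.218 0.   ]
((673.4962158203125, 12.710837364196777), (38.9765625, 40.459815979003906), 88.66268920898438)
```

View pics/w7.png

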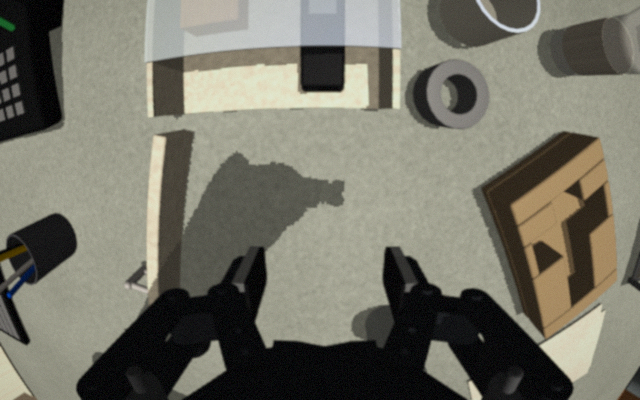

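View pics/s7.png

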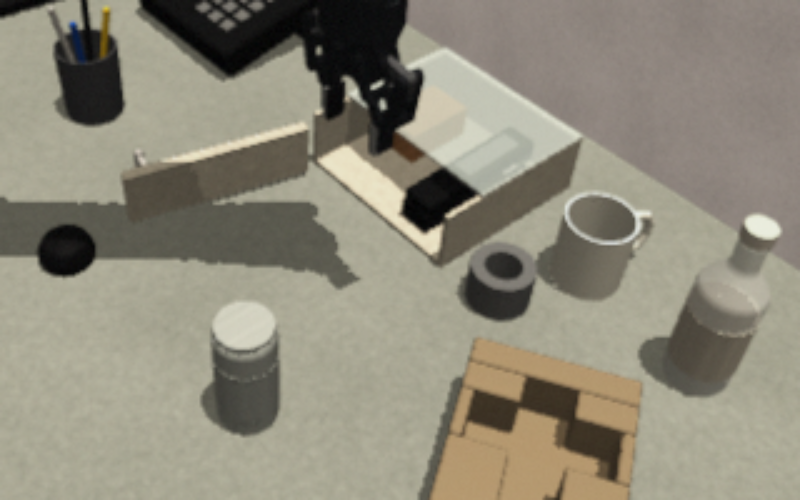

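The wrist view shows the stapler's tail at (322,85), straight in the lane and inside the front edge at row 108. The side crop confirms it upright beside the box with the door wide open. The other things on the desk are where they were, within measurement error, and the tail is about 14 mm behind the front edge, so I'm handing in.

```bash
python3 -c "
from station import bot
print(bot.hand_in())"
```

```text
the job is handed in; nothing more can be done
None
```

The door is open about 100°, and the stapler stands upright in the cupboard's free lane beside the staples box, nose to the back, with its tail about 14 mm inside the front edge; the job was handed in at about 19 s, with the result not reported.

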